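# Wedge the bar tight in the clamping board

### The arm

A 6-joint arm with a two-finger parallel gripper is mounted at the origin on the work surface. World frame = base frame: x ahead of the robot, y to its left, z up, the work surface at z = 0. Lengths are in m, angles in degrees, forces in N, time in s.
With the tool pointing down it reaches from about 0.425 to 0.95 m from the base axis. Payload 14.7 kg.
Tool frame: the origin (TCP) lies midway between the tips of the shut fingers; the grasp point (between the pads) lies 19 mm behind it; z points along the fingers, y is the line along which they close (so a half turn about z gives the same grasp; the last joint's range is limited). The gripper opens to 85 mm and grips with 20 to 120 N. Pads are 22 mm wide; open, the fingers measure 114 mm over their backs; the gripper's body (76 mm by 85 mm) begins 54 mm behind the grasp point. The pads swing forward as they close: fully open they stand 13 mm farther back than shut.
Start: joints at [-74.29, 27.513, 91.461, -0, 61.026, -2.67], TCP at [0.205, -0.617, 0.231] pointing down, gripper open.
Joint ranges: [-157.49, 157.49], [-46.99, 117.5], [13.45, 153.17], [-89.5, 269.5], [5.16, 153.95], [-167.48, 167.48]. Speed limits (degrees/s): [108.29, 108.29, 136.94, 172.46, 172.46, 172.46].

### API

Orientations are given as a 3x3 rotation matrix whose columns are the frame's x, y, z axes.
In Python, from workcell import robot gives the robot as it stands.
- The arm moves only by the tool apply_moves, never from a script. Its argument "motion" is a list of rows, each a list of 7 numbers: the turn, a rotation vector about the tool's x, y, z normalised to -1 to 1, where 1 is 90 degrees, then the shift along the tool's x, y, z normalised to -1 to 1, where 1 is 0.1 m, then the opening, from 0 (shut) to 1 (fully open). A call has 1 to 20 rows; each row is the pose to reach, as a shift and turn from the pose commanded when the call began, along the tool's axes at that moment; what a row does not reach only later rows make up. A row lasts 1/12 s, in which the tool goes at most 41.7 mm and 7.16 degrees, less where a joint would pass 70% of its speed; a pose out of reach is approached as far as the arm can. A call with a number of a shift or a turn outside -1 to 1 is refused whole. A call with a gripper value outside its range is refused whole. The fingers move at their own pace and stop on an object; "force" is the grip in N (left out, the last holds). Time passes only in rows, so rows that repeat a pose let the fingers close. It gives the time, the measured TCP pose, the force, the opening and the grip force at its end, in the units of the state.
- robot.observe(): the state, without advancing time (a new reading comes with each control period).
- robot.snapshot(name): name is "scene" or "top" or "wrist"; returns a dict with "frame" (480x640x3 uint8, blue, green, red), "intrinsics" (3x3 intrinsics, pixels), "extrinsics" (4x4, takes a point from camera to world coordinates). Camera axes: x right, y down, z forward; pixel columns grow to the right and rows downward; lengths in m; the calibration is good to about 2 mm. A picture is of the moment at which its call begins. There is no depth.
- robot.close_job(): hands the job in; it is judged then, once.
Trained networks look in the newest picture that a camera, given by its name, has taken for a name from the list of things; names that differ only in an ending like _2 or _b are one class to them, and where a whole thing is asked for, a point or a joint stands for the part that bears it (a point fixed in the world has none). Each returns a list of dicts, best first, with "score" (0 to 1); they miss things now and then, are a little off and sometimes report something else, mostly with a low value. They report only what shows in the picture. A call takes as long as a camera call. They do not tell look-alikes from the thing itself.
- robot.look_for(thing, camera): "xyz" ([x, y, z] in m, in world coordinates, good to about 4 mm: the middle of the surface that is visible of it).
- robot.mark_of(thing, camera): "xyz" ([x, y, z] in m, in world coordinates, good to about 4 mm: a listed point, or the origin of a listed thing).
The state is a dict: "time_s": time; "joints": joint angles; "joint_vel": joint speeds; "effort": joint torques, N m; "position": TCP position; "tool_rot": TCP orientation; "ft_force": force on the tool from outside, world axes, zero at the start; "torque": the same for the moment, N m; "width": finger opening in m; "finger_force": force on a finger pad.
Only numpy, scipy, OpenCV 4.12 (cv2) and the standard library are available. Lean on these libraries where they do the work, as an engineer would, in place of code of your own. Each camera call takes 0.05 s, during which the arm holds its last target. There are 200 camera calls.

### The job

The aluminium bar on the wooden clamping board has to be held fast for filing. Pick up the ball-pein hammer and, touching wedge and bar with the hammer only, drive the wooden wedge in with separate light taps on its thick end, drawing the hammer back between them, until it goes no farther and the bar is pinched tight against the fence. Then lay the hammer flat on the bench, off the board, and leave everything else where it is.

Things in the scene. Friction and masses are not known exactly. Their poses are not given: they have to be found in the camera images.
- hammer: Ball-pein hammer, steel head on a wooden handle, 0.34 to 0.46 kg, lying flat on the bench. Origin: under the middle of the head, at bench level while it lies; head and handle axes are 14 mm above it. Own x: from the handle to the head; own y: along the head to the flat face; own z up. Head 98 mm long, 28 mm thick; balance point about 20 mm behind the head's middle.
- hammer_face (a point): Centre of the flat round striking face (28 mm across), 48 mm from the middle of the head along own +y; the ball end is 50 mm the other way.
- hammer_grip (a point): Point on the handle's axis 65 mm behind the middle of the head. The handle is 20 mm wide (across, own y) and 24 mm high from 18 to 122 mm behind the head, then 25 mm wide and 28 mm high to its end at 227 mm.
- wedge: Wooden wedge 180 mm long, 40 mm high, 12 mm wide at the thin and 38 mm at the thick end (taper 1 in 7), 0.13 kg, standing loose in the gap between bar and angled cleat. It slides easily until it fills the gap, then stiffens within a few mm and holds by friction. Origin: underside, on its straight side (by the bar), mid-length. Own +y: to the thin end, the way it is driven; own +x: to the bar.
- wedge_tail (a point): Centre of the wedge's thick end face (38 mm wide, 40 mm high), where it is struck; 90 mm from mid-length along own -y, 20 mm above the board's top. Taps at 0.1 to 0.2 m/s, stopped when the push reaches some 15 N, are light enough and set the wedge tight; a slow push of under 10 N does not.
- bar: Aluminium bar 160 x 50 x 30 mm, 0.5 to 0.8 kg, lying loose on the board, 1 to 2 mm off the fence and 3 to 11 mm off the end stop. Origin: centre of its underside; own y along its length, own +x towards the fence.
- board: Plywood clamping board 200 x 380 x 12 mm, fixed; origin: centre of its underside. Own +y: the way the wedge is driven; own +x: from cleat over wedge and bar to fence. The cleat, an angled block 36 mm high with two star knobs (to 53 mm), is bolted at x -85 to -12, y -66 to 66 mm, set differently each time: the wedge goes tight 25 to 70 mm from its start. End stop for the bar: y 110 to 146 mm.
- fence: Straight wooden fence 36 mm wide, 36 mm high, 270 mm long, fixed on the board; the bar is to be pinched against its face. Origin: on its face towards the bar, at board level, 50 mm from the board's centre line; axes as the board's.
- jar: Bystander: glass jar with a steel lid, 68 mm across, 105 mm high, standing near the board's end. Origin: centre of its underside.
- file: Bystander: flat file with a wooden handle, 300 mm long, lying beyond the fence. Origin: underside, near the middle.
- offcut: Bystander: aluminium offcut 150 x 30 x 30 mm. Origin: centre of its underside.
- spanner: Bystander: steel spanner 190 mm long. Origin: centre of its underside.
- spare: Bystander: spare small wooden wedge, 100 mm long, 30 mm high, lying on the bench off the board. Origin: underside, straight side, mid-length.
- tape: Bystander: roll of black tape, 104 mm across, 48 mm high, lying flat. Origin: centre of its underside.
Not all that is in view belongs to the job. What is shaped like the wedge but orange or yellow is not meant.

How it is judged (in metres and radians):
On the way, in this order (a step that is already met when the one before it is completed fails the run):
1. the hammer is picked up in the gripper (height (world z) of hammer_face above 0.03 m and contact force between the fingers and hammer above 2 N), for 0.2 s.
2. a first tap of the held hammer on the wedge (contact force between hammer and wedge above 1 N and contact force between the fingers and hammer above 2 N).
3. the hammer is drawn back at least 12 mm from the wedge's thick end (y of hammer_face in the frame of wedge below -0.102 m).
4. another tap of the held hammer on the wedge (all of step 2).
At the end, for the whole second after the job is handed in: The wedge stands upright and still, tight in the gap: it presses the bar and the bar presses the fence with over 25 N each. The hammer lies flat (within 0.04 rad) and still on the bench, off the board (contact force between wedge and bar above 25 N and contact force between bar and fence above 25 N and linear speed of wedge below 0.005 m/s and angle between each of wedge, bar's own z axis and vertical below 0.08 rad and height (world z) of hammer_face below 0.02 m and angle between hammer's own z axis and vertical below 0.04 rad and linear speed of hammer below 0.02 m/s); the robot touches nothing.
It fails at once if the hand or arm presses on the wedge or the bar (contact force between any of the fingers, the arm and wedge above 1.5 N or contact force between any of the fingers, the arm and bar above 1.5 N).
It fails at once if a blow on the wedge is too hard (over 250 N) (contact force between hammer and wedge above 250 N).
It fails at once if a bystander is moved by over 30 mm or the jar is tipped (distance of any of jar, tape, file, offcut, spanner, spare from where it was at the start of the episode above 0.03 m or angle between jar's own z axis and vertical above 0.4 rad).
It also fails if it takes over 50 s, if anything falls off the work surface, if the arm or the gripper's body presses on something with over 40 N, if the wrist force passes 120 N, or if a joint passes its speed limit or range.

## Working session

There is one attempt and no reset: what is moved stays moved. The work goes in short steps, Python scripts to look and compute and a tool call to move; the robot and the scene stay as the last step left them, time stands still between calls to the robot, and variables do not carry over. Pictures are saved under pics/ and viewed, at most 10 in all, crops included, and the job is handed in when it is done.

Besides the shell and the picture viewer there is one more tool, called after "Request:" as name([rows], argument=value, ...), one row to a line, values as JSON. apply_moves: Moves the arm, as the interface text tells. Scaled input: -1 to 1 covers 0.1 m each way for a shift and 90 degrees each way for a turn. Its arguments: {"type":"object","properties":{"motion":{"type":"array"},"force":{"type":"number"}},"required":["motion"]}

```bash
mkdir -p pics; python3 - <<'E'
from workcell import robot
import cv2, numpy as np
for c in ("scene","top"):
    s=robot.snapshot(c); cv2.imwrite(f"pics/{c}0.png",s["frame"])
    print(c,s["intrinsics"].tolist() if hasattr(s["intrinsics"],"tolist") else s["intrinsics"]); print(np.round(s["extrinsics"],3).tolist())
    for t in ["hammer","hammer_face","hammer_grip","wedge","wedge_tail","bar","board","fence","jar","tape","file","offcut","spanner","spare"]:
        print(t,[(np.round(d["xyz"],3).tolist(),round(d["score"],2)) for d in robot.mark_of(t,c)[:3]])
o=robot.observe(); print(o["time_s"],o["position"],np.round(o["tool_rot"],3).tolist(),o["ft_force"])
E
```

```text
scene [[514.6414901135935, 0.0, 319.5509104221503], [0.0, 514.6414901135935, 241.8347393905291], [0.0, 0.0, 1.0]]
[[0.314, 0.78, -0.541, 1.15], [0.949, -0.262, 0.174, -0.143], [-0.006, -0.569, -0.823, 0.992], [0.0, 0.0, 0.0, 1.0]]
hammer [([0.637, -0.371, -0.004], 0.78)]
hammer_face [([0.626, -0.324, 0.016], 0.61)]
hammer_grip [([0.573, -0.388, 0.014], 0.9)]
wedge [([0.302, -0.183, 0.005], 0.88), ([0.216, 0.26, -0.003], 0.88), ([0.65, 0.011, 0.014], 0.63)]
wedge_tail [([0.335, -0.262, 0.018], 0.67), ([0.299, 0.303, 0.021], 0.65), ([0.648, -0.078, 0.033], 0.63)]
bar [([0.65, 0.012, 0.013], 0.73), ([0.663, 0.095, 0.011], 0.59), ([0.623, -0.326, 0.015], 0.17)]
board [([0.644, 0.068, -0.001], 0.71), ([0.648, -0.082, 0.033], 0.27), ([0.783, -0.159, -0.003], 0.2)]
fence [([0.695, 0.076, 0.014], 0.68), ([0.645, -0.082, 0.032], 0.34)]
jar [([0.783, -0.161, -0.001], 0.74)]
tape []
file [([0.798, 0.103, 0.001], 0.69)]
offcut [([0.34, 0.425, 0.001], 0.89)]
spanner [([0.382, 0.227, -0.001], 0.85)]
spare [([0.565, 0.32, 0.002], 0.67)]
top [[551.3592864331916, 0.0, 315.06512736713256], [0.0, 551.3
[... 415 characters left out ...]
, 0.011], 0.63)]
wedge_tail [([0.301, 0.304, 0.02], 0.72), ([0.648, -0.078, 0.035], 0.64), ([0.332, -0.265, 0.02], 0.6)]
bar [([0.664, 0.094, 0.014], 0.85)]
board []
fence [([0.694, 0.074, 0.014], 0.64)]
jar [([0.783, -0.159, -0.004], 0.91), ([0.644, -0.077, 0.031], 0.44), ([0.797, 0.11, -0.002], 0.43)]
tape [([0.481, 0.546, -0.0], 0.82)]
file [([0.796, 0.106, -0.001], 0.73)]
offcut [([0.348, 0.424, -0.001], 0.63), ([0.575, -0.39, 0.016], 0.52)]
spanner [([0.389, 0.223, 0.001], 0.68), ([0.566, 0.325, 0.003], 0.48)]
spare [([0.567, 0.325, -0.0], 0.63)]
1.5 [ 0.20499047 -0.616796    0.23127374] [[0.949, 0.315, 0.0], [0.315, -0.949, 0.0], [0.0, -0.0, -1.0]] [ 0.21236402  0.39489262 -0.11796669]
```

View pics/scene0.png

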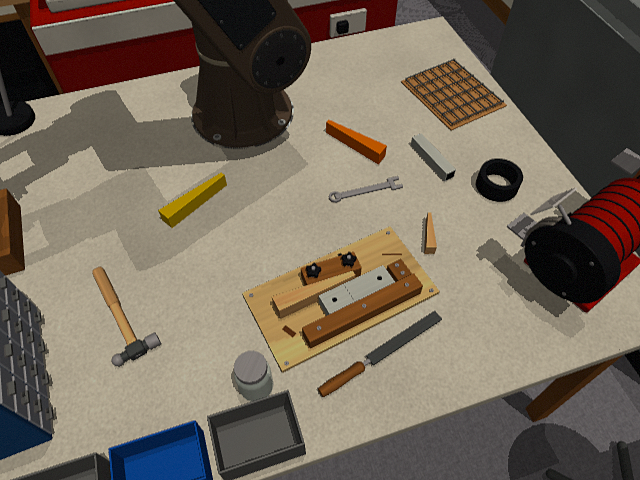

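View pics/top0.png

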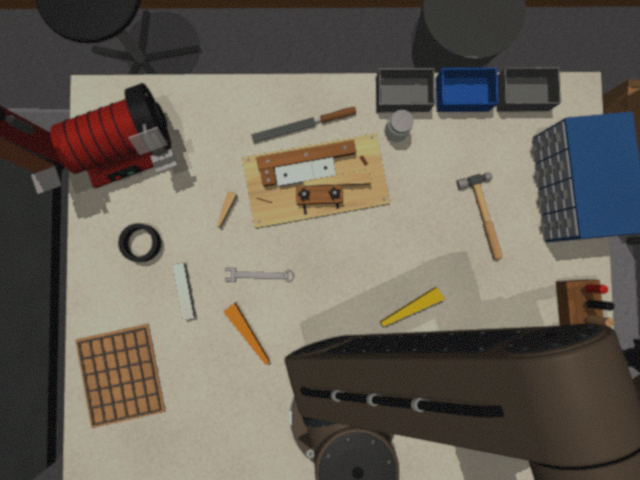

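The wedge could be yellow (scene 193,200), orange (356,140), the small spare (430,233), or natural wood on the board between cleat and bar (300,300). Only the last fits: it is uncoloured and stands in the gap. The hammer's face is the cylinder at (150,341) and its ball end is at (118,360). I'll confirm both in one crop.

```bash
python3 - <<'E'
import cv2, numpy as np
a=cv2.imread("pics/scene0.png")[220:380,230:450]; b=cv2.imread("pics/scene0.png")[255:375,80:170]
a=cv2.resize(a,None,fx=2.3,fy=2.3,interpolation=2); b=cv2.resize(b,None,fx=3,fy=3,interpolation=2)
h=max(a.shape[0],b.shape[0]); p=lambda m:cv2.copyMakeBorder(m,0,h-m.shape[0],0,0,0)
cv2.imwrite("pics/crop1.png",np.hstack([p(a),p(b)]))
E
```

```text
(no output)
```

View pics/crop1.png

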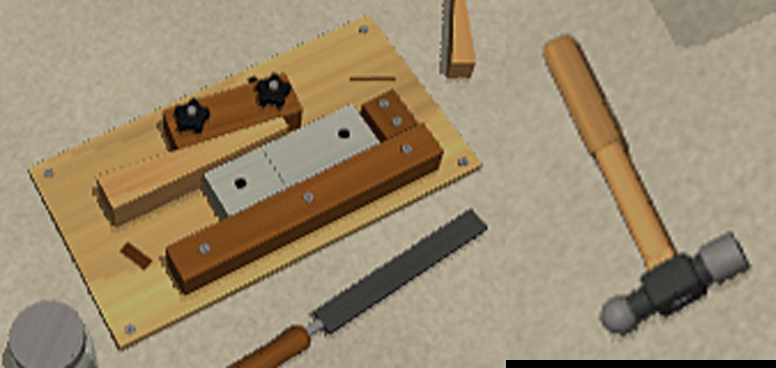

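Crop: the natural-wood wedge stands between the cleat with star knobs and the bar, with its thick end at crop (110,200). The hammer's flat face is at crop (735,255) and its ball at (618,315). Next I work out the yaws.

```bash
cat > h.py <<'E'
import numpy as np
from workcell import robot
def pix2w(s,u,v,z):
    E=np.array(s["extrinsics"]);K=np.array(s["intrinsics"])
    d=E[:3,:3]@np.linalg.solve(K,[u,v,1.]);o=E[:3,3]
    return o+d*(z-o[2])/d[2]
def rel(target,yaw):
    "tool-frame shift (units of .1 m) and z turn (units of 90 deg) to TCP target with tool x at yaw deg"
    o=robot.observe();R=np.array(o["tool_rot"])
    y0=np.degrees(np.arctan2(R[1,0],R[0,0]))
    print("t",round(o["time_s"],2),"pos",np.round(o["position"],4),"yaw",round(y0,2),"w",round(o["width"],4),"ft",np.round(o["ft_force"],1))
    print("turn z",round((y0-yaw)/90,4),"shift",np.round(R.T@(np.array(target)-o["position"])*10,3))
E
python3 - <<'E'
from h import *
s=robot.snapshot("scene")
f=lambda u,v,z:pix2w(s,u/2.3+230,v/2.3+220,z)
y=lambda a,b:np.degrees(np.arctan2(-(b-a)[0],(b-a)[1]))
c=[f(*p,.012) for p in((48,173),(363,30),(462,161),(130,329))]
print("corners",np.round(c,3).tolist(),"centre",np.mean(c,0).round(4),"yaws",y(c[0],c[1]),y(c[3],c[2]))
a,b=f(205,248,.048),f(406,148,.048);print("fence yaw",y(a,b))
for p in [(98,200),(295,118),(118,222)]: print("wedge",f(*p,.052 if p[1]!=222 else .012).round(4))
h=[pix2w(s,(u-506)/3+80,v/3+255,.016) for u,v in((560,42),(672,285),(618,315),(740,255))]
print("hammer",np.round(h,4).tolist(), "handle yaw",np.degrees(np.arctan2(*(h[1]-h[0])[1::-1])),"head",y(h[2],h[3]))
rel([0.588,-0.386,0.13],15)
E
```

```text
corners [[0.591, -0.12, 0.012], [0.532, 0.224, 0.012], [0.703, 0.254, 0.012], [0.763, -0.09, 0.012]] centre [0.6473 0.0672 0.012 ] yaws 9.688717363385358 9.901373704432823
fence yaw 10.017918028354659
wedge [ 0.6545 -0.0854  0.052 ]
wedge [0.6304 0.1108 0.052 ]
wedge [ 0.661  -0.0715  0.012 ]
hammer [[0.4203, -0.4279, 0.016], [0.6413, -0.3718, 0.016], [0.6514, -0.4086, 0.016], [0.6341, -0.3252, 0.016]] handle yaw 14.219080548740893 head 11.757494216953944
t 1.55 pos [ 0.205  -0.6168  0.2313] yaw 18.38 w 0.0856 ft [ 0.2  0.4 -0.2]
turn z 0.0376 shift [ 4.363 -0.983  1.013]
```

Request:
apply_moves([
  [0,0,0,0.4,-0.1,0.08,1],
  [0,0,0,0.8,-0.2,0.16,1],
  [0,0,0,1,-0.25,0.2,1],
], force=120)

```text
time_s: 1.8
position: [0.2941, -0.5594, 0.2105]
tool_rot: [[0.949, 0.315, 0.0], [0.315, -0.949, 0.001], [0.001, -0.001, -1.0]]
ft_force: [0.6, 0.1, -0.0]
width: 0.0852
finger_force: 0.0
```

Request:
apply_moves([
  [0,0,0,0.4,-0.1,0.08,1],
  [0,0,0,0.8,-0.2,0.16,1],
  [0,0,0,1,-0.25,0.2,1],
])

```text
time_s: 2.05
position: [0.3818, -0.5037, 0.1905]
tool_rot: [[0.949, 0.316, 0.0], [0.316, -0.949, 0.001], [0.001, -0.001, -1.0]]
ft_force: [-0.1, -0.5, 0.3]
width: 0.0851
finger_force: 0.0
```

Request:
apply_moves([
  [0,0,0,0.4,-0.1,0.08,1],
  [0,0,0,0.8,-0.2,0.16,1],
  [0,0,0,1,-0.25,0.2,1],
])

```text
time_s: 2.3
position: [0.4689, -0.4485, 0.1705]
tool_rot: [[0.949, 0.316, 0.0], [0.316, -0.949, 0.001], [0.001, -0.001, -1.0]]
ft_force: [-0.9, 0.6, -1.0]
width: 0.0854
finger_force: 0.0
```

Request:
apply_moves([
  [0,0,0,0.4,-0.1,0.08,1],
  [0,0,0,0.8,-0.2,0.16,1],
  [0,0,0,0.85,-0.2,0.2,1],
  [0,0,0.04,0.85,-0.2,0.2,1],
  [0,0,0.04,0.85,-0.2,0.2,1],
])

```text
time_s: 2.72
position: [0.541, -0.4044, 0.1507]
tool_rot: [[0.967, 0.254, -0.001], [0.254, -0.967, 0.0], [-0.0, -0.001, -1.0]]
ft_force: [0.1, 0.4, -1.3]
width: 0.0856
finger_force: 0.0
```

```bash
python3 - <<'E'
from h import *
import cv2
s=robot.snapshot("wrist"); cv2.imwrite("pics/wrist1.png",s["frame"])
for c in("wrist","scene"):
    if c=="scene": robot.snapshot(c)
    for t in["hammer","hammer_face","hammer_grip"]: print(c,t,[(np.round(d["xyz"],4).tolist(),round(d["score"],2)) for d in robot.mark_of(t,c)[:2]])
rel([0.588,-0.386,0.13],14.5)
E
```

```text
wrist hammer [([0.6335, -0.3717, -0.0053], 0.86)]
wrist hammer_face [([0.6308, -0.3226, 0.0151], 0.86)]
wrist hammer_grip [([0.5762, -0.3912, 0.0141], 0.76), ([0.6311, -0.3241, 0.0145], 0.72)]
scene hammer [([0.6349, -0.3697, -0.0038], 0.68)]
scene hammer_face [([0.626, -0.3263, 0.0165], 0.93), ([0.3834, 0.2252, 0.0025], 0.4)]
scene hammer_grip [([0.5737, -0.3851, 0.0145], 0.94)]
t 3.12 pos [ 0.5401 -0.4057  0.1515] yaw 14.77 w 0.0855 ft [-0.6  0.1  0. ]
turn z 0.003 shift [ 0.514 -0.068  0.215]
```

View pics/wrist1.png

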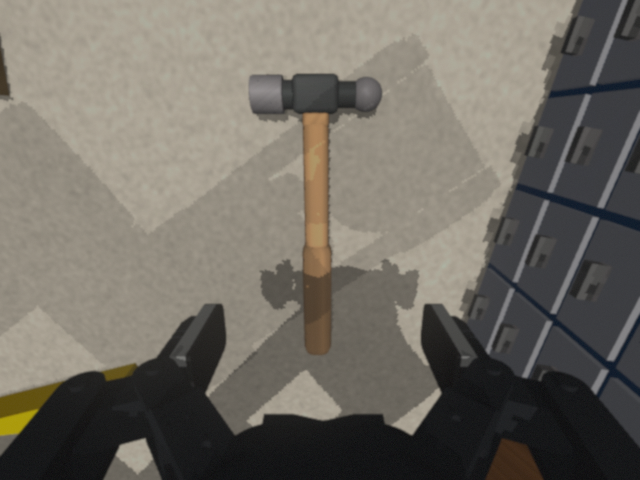

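Wrist view: the hammer lies almost aligned with the tool. Head block is at (315,93), face edge at (249,94), ball at (382,94), and the handle runs from (316,112) to (318,352).

```bash
python3 - <<'E'
from h import *
s=robot.snapshot("wrist")
P=lambda u,v,z:pix2w(s,u,v,z)[:2]
he,hd,hm=P(318,345,.022),P(315,93,.022),P(316.5,180,.022)
f,b=P(249.5,94,.014),P(381,94,.014)
print(he,hm,hd,f,b,"len",np.linalg.norm(f-b))
print("yaw handle",np.degrees(np.arctan2(*(hd-he)[::-1])),"head",np.degrees(np.arctan2(-(f-b)[0],(f-b)[1])))
rel([*(hd-0.052*(hd-he)/np.linalg.norm(hd-he)),0.004],14.5)
E
```

```text
[ 0.42744297 -0.43059567] [ 0.57632698 -0.39087959] [ 0.63775537 -0.37395449] [ 0.62502038 -0.32591024] [ 0.65034951 -0.42205382] len 0.09942409980038669
yaw handle 15.073216817119924 head 14.759273954531425
t 3.17 pos [ 0.5401 -0.4056  0.1515] yaw 14.77 w 0.0853 ft [ 0.9 -0.3  0.1]
turn z 0.003 shift [ 0.504 -0.055  1.475]
```

Request:
apply_moves([
  [0,0,0,0.25,-0.03,0.4,1],
  [0,0,0,0.5,-0.055,0.75,1],
  [0,0,0,0.5,-0.055,0.95,1],
  [0,0,0,0.5,-0.055,0.95,1],
], force=120)

```text
time_s: 3.5
position: [0.5858, -0.3847, 0.0509]
tool_rot: [[0.967, 0.256, -0.005], [0.256, -0.967, 0.004], [-0.004, -0.005, -1.0]]
ft_force: [-2.3, 1.1, -1.1]
width: 0.0856
finger_force: 0.0
```

Request:
apply_moves([
  [0,0,0,0,0,0.25,1],
  [0,0,0,0,0,0.42,1],
  [0,0,0,0,0,0.51,1],
  [0,0,0,0,0,0.51,1],
  [0,0,0,0,0,0.51,0],
  [0,0,0,0,0,0.51,0],
  [0,0,0,0,0,0.51,0],
  [0,0,0,0,0,0.51,0],
  [0,0,0,0,0,0.51,0],
  [0,0,0,0,0,0.51,0],
  [0,0,0,0,0,0.51,0],
  [0,0,0,0,0,0.51,0],
  [0,0,0,0,0,0.51,0],
  [0,0,0,0,0,0.51,0],
])

```text
time_s: 4.67
position: [0.5877, -0.3874, 0.0064]
tool_rot: [[0.967, 0.255, 0.001], [0.255, -0.967, -0.001], [0.001, 0.001, -1.0]]
ft_force: [-2.1, 1.1, 12.2]
width: 0.0174
finger_force: 118.1
```

Request:
apply_moves([
  [0,0,0,0,0,0,0.5],
  [0,0,0,0,0,0,0.5],
  [0,0,0,0,0,0,0.5],
  [0,0,0,0,0,0.04,0.5],
  [0,0,0,0,0,0.04,0.5],
  [0,0,0,0,0,0.04,0],
  [0,0,0,0,0,0.04,0],
  [0,0,0,0,0,0.04,0],
  [0,0,0,0,0,0.04,0],
  [0,0,0,0,0,0.04,0],
  [0,0,0,0,0,0.04,0],
  [0,0,0,0,0,0.04,0],
], force=110)

```text
time_s: 5.67
position: [0.5873, -0.3871, 0.0014]
tool_rot: [[0.967, 0.255, -0.0], [0.255, -0.967, 0.0], [-0.0, -0.0, -1.0]]
ft_force: [-1.5, 3.6, 5.2]
width: 0.0178
finger_force: 108.1
```

```bash
python3 -c "
from h import *
rel([0.6,-.38,.05],14.8)"
```

```text
t 5.67 pos [ 0.5873 -0.3871  0.0014] yaw 14.78 w 0.0178 ft [-1.5  3.6  5.2]
turn z -0.0002 shift [ 0.141 -0.036 -0.486]
```

Request:
apply_moves([
  [0,0,0,0,0,-0.1,0],
  [0,0,0,0,0,-0.3,0],
  [0,0,0,0,0,-0.5,0],
  [0,0,0,0,0,-0.7,0],
  [0,0,0,0,0,-0.7,0],
  [0,0,0,0,0,-0.7,0],
])

```text
time_s: 6.17
position: [0.5879, -0.3877, 0.0723]
tool_rot: [[0.967, 0.255, 0.002], [0.255, -0.967, -0.001], [0.001, 0.002, -1.0]]
ft_force: [-0.5, 0.2, -5.1]
width: 0.018
finger_force: 108.3
```

Request:
apply_moves([
  [0,0,0.055,0.1,-0.3,0,0],
  [0,0,0.055,0.3,-0.6,0,0],
  [0,0,0.055,0.5,-0.9,0,0],
  [0,0,0.055,0.5,-0.9,0,0],
])

```text
time_s: 6.5
position: [0.613, -0.2814, 0.0695]
tool_rot: [[0.985, 0.173, -0.003], [0.173, -0.985, 0.003], [-0.002, -0.003, -1.0]]
ft_force: [-0.6, -0.4, -4.1]
width: 0.0179
finger_force: 108.6
```

```bash
python3 - <<'E'
from h import *
import cv2
rel([0.6092,-.1597,.0714],9.8)
s=robot.snapshot("wrist"); cv2.imwrite("pics/wrist2.png",s["frame"])
for t in["hammer_face","wedge_tail","bar","fence"]: print(t,[(np.round(d["xyz"],4).tolist(),round(d["score"],2)) for d in robot.mark_of(t,"wrist")[:3]])
E
```

```text
t 6.5 pos [ 0.613  -0.2814  0.0695] yaw 9.98 w 0.0179 ft [-0.6 -0.4 -4.1]
turn z 0.002 shift [ 0.173 -1.205 -0.016]
hammer_face [([0.6584, -0.2219, 0.0834], 0.62)]
wedge_tail []
bar []
fence []
```

View pics/wrist2.png

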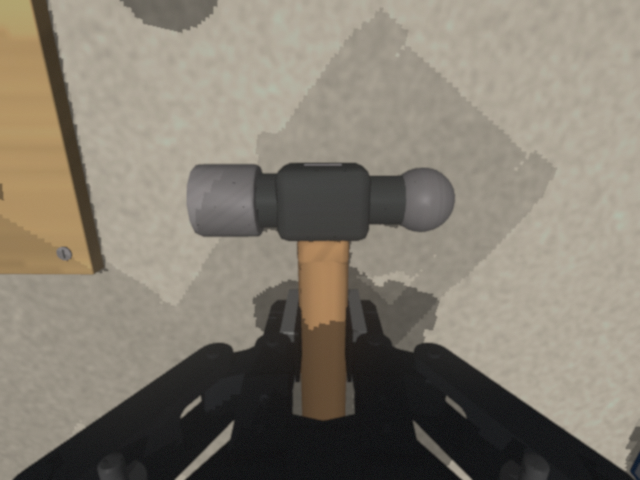

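Wrist view: hammer is held level and square, face at (192,200), board corner at (98,270).

Request:
apply_moves([
  [0,0,0,0,-0.3,0,0],
  [0,0,0.0,0.1,-0.6,0,0],
  [0,0,0.0,0.17,-0.9,0,0],
  [0,0,0,0.17,-0.95,0,0],
  [0,0,0,0.17,-0.95,0,0],
  [0,0,0,0.17,-0.95,0,0],
])

```text
time_s: 7.25
position: [0.6132, -0.1917, 0.0712]
tool_rot: [[0.985, 0.171, 0.0], [0.171, -0.985, -0.0], [-0.0, 0.0, -1.0]]
ft_force: [-0.3, -0.6, -4.1]
width: 0.0174
finger_force: 109.1
```

```bash
python3 - <<'E'
from h import *
import cv2
rel([0.6092,-.1597,.0235],9.8)
s=robot.snapshot("wrist"); cv2.imwrite("pics/wrist3.png",s["frame"])
for c in ("wrist","top","scene"):
  if c!="wrist": robot.snapshot(c)
  for t in["hammer_face","wedge_tail","bar"]: print(c,t,[(np.round(d["xyz"],4).tolist(),round(d["score"],2)) for d in robot.mark_of(t,c)[:3]])
E
```

```text
t 7.25 pos [ 0.6132 -0.1917  0.0712] yaw 9.83 w 0.0174 ft [-0.3 -0.6 -4.1]
turn z 0.0003 shift [ 0.015 -0.322  0.477]
wrist hammer_face [([0.659, -0.1345, 0.0824], 0.72)]
wrist wedge_tail []
wrist bar []
top hammer_face [([0.6599, -0.1339, 0.0869], 0.58), ([0.347, 0.4244, -0.0007], 0.15)]
top wedge_tail [([0.2998, 0.3046, 0.0214], 0.79), ([0.6472, -0.0768, 0.0345], 0.72)]
top bar [([0.667, 0.0963, 0.0133], 0.73), ([0.3468, 0.4278, 0.0001], 0.23)]
scene hammer_face [([0.6544, -0.134, 0.084], 0.59)]
scene wedge_tail [([0.6463, -0.0761, 0.0338], 0.92), ([0.2986, 0.3054, 0.0215], 0.77), ([0.8002, 0.1028, -0.0], 0.68)]
scene bar [([0.6637, 0.0957, 0.0095], 0.96)]
```

View pics/wrist3.png

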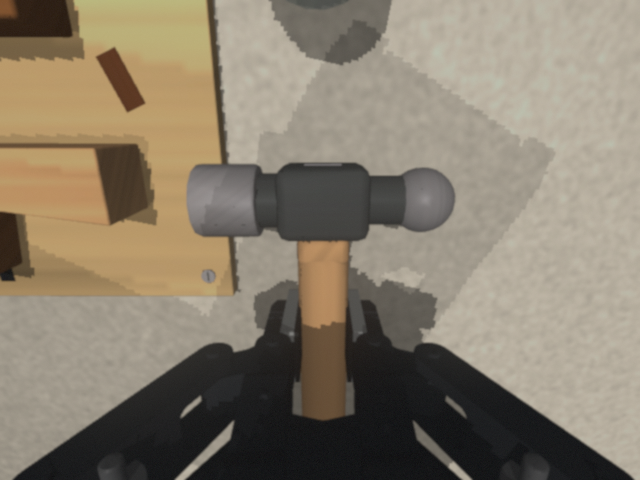

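Wrist view: wedge tail's top edge runs (95,147)–(108,224), and the hammer face at (190,200) lines up with it laterally.

```bash
python3 - <<'E'
from h import *
s=robot.snapshot("wrist");o=robot.observe();R=np.array(o["tool_rot"]);p=o["position"]
T=lambda u,v,z:((R.T@(pix2w(s,u,v,z)-p))[:3]*1000).round(1)
for q in((95,147,.052),(108,224,.052),(0,145,.052),(0,215,.052),(190,200,.084),(190,168,.084),(190,234,.084)): print(q,T(*q))
print("net tail",(R.T@(np.array([.6468,-.0768,.032])-p)*1000).round(1),"face",(R.T@(np.array([.658,-.1342,.084])-p)*1000).round(1))
E
```

```text
(95, 147, 0.052) [  71.2 -104.2   19.3]
(108, 224, 0.052) [  34.5 -105.5   19.3]
(0, 145, 0.052) [  72.1 -147.4   19.3]
(0, 215, 0.052) [  39.1 -157.3   19.3]
(190, 200, 0.084) [ 53.4 -51.1 -12.7]
(190, 168, 0.084) [ 65.6 -49.6 -12.7]
(190, 234, 0.084) [ 39.6 -52.8 -12.7]
net tail [  52.6 -106.8   39.3] face [ 53.8 -48.3 -12.7]
```

Request:
apply_moves([
  [0,0,0,0,-0.2,0.2,0],
  [0,0,0,0,-0.35,0.4,0],
  [0,0,0,0,-0.35,0.48,0],
  [0,0,0,0,-0.35,0.48,0],
  [0,0,0,0,-0.35,0.48,0],
])

```text
time_s: 8.32
position: [0.6074, -0.1565, 0.0232]
tool_rot: [[0.985, 0.171, -0.0], [0.171, -0.985, 0.0], [-0.0, -0.0, -1.0]]
ft_force: [-0.3, -1.0, -4.1]
width: 0.0178
finger_force: 109.1
```

Request:
apply_moves([
  [0,0,0,0,-0.12,0,0],
  [0,0,0,0,-0.24,0,0],
  [0,0,0,0,-0.36,0,0],
])

```text
time_s: 8.57
position: [0.6015, -0.1205, 0.0241]
tool_rot: [[0.985, 0.17, 0.001], [0.17, -0.985, -0.0], [0.001, 0.001, -1.0]]
ft_force: [0.1, -1.1, -4.3]
width: 0.0181
finger_force: 109.3
```

Request:
apply_moves([
  [0,0,0,0,0.2,0,0],
  [0,0,0,0,0.2,0,0],
  [0,0,0,0,0.2,0,0],
])

```text
time_s: 8.82
position: [0.6049, -0.1403, 0.0239]
tool_rot: [[0.985, 0.171, 0.001], [0.171, -0.985, -0.0], [0.001, 0.0, -1.0]]
ft_force: [-0.2, -0.1, -5.4]
width: 0.0182
finger_force: 109.4
```

```bash
cat > look.py <<'E'
from h import *
import cv2,sys
s=robot.snapshot("wrist"); cv2.imwrite("pics/%s.png"%sys.argv[1],s["frame"])
o=robot.observe();R=np.array(o["tool_rot"]);p=np.array(o["position"])
print(o["time_s"],p.round(4),"ft",np.round(o["ft_force"],1),o["width"])
for c in("top","scene"):
  robot.snapshot(c)
  for t in("hammer_face","wedge_tail","bar"):
    print(c,t,[((R.T@(np.array(d["xyz"])-p)*1000).round(1).tolist(),round(d["score"],2)) for d in robot.mark_of(t,c)[:3] if np.linalg.norm(np.array(d["xyz"])[:2]-[.65,0])<.2])
E
python3 look.py wrist4
```

```text
8.8667 [ 0.6046 -0.1401  0.0237] ft [ 0.3 -0.  -4.4] 0.017820812474753332
top hammer_face [([56.7, -47.2, -14.9], 0.38), ([233.9, -211.2, 25.9], 0.34)]
top wedge_tail [([54.9, -71.4, -9.0], 0.63)]
top bar [([96.9, -224.5, 10.9], 0.7)]
scene hammer_face []
scene wedge_tail [([50.8, -72.9, -11.2], 0.71)]
scene bar [([95.8, -221.6, 13.6], 0.95)]
```

View pics/wrist4.png

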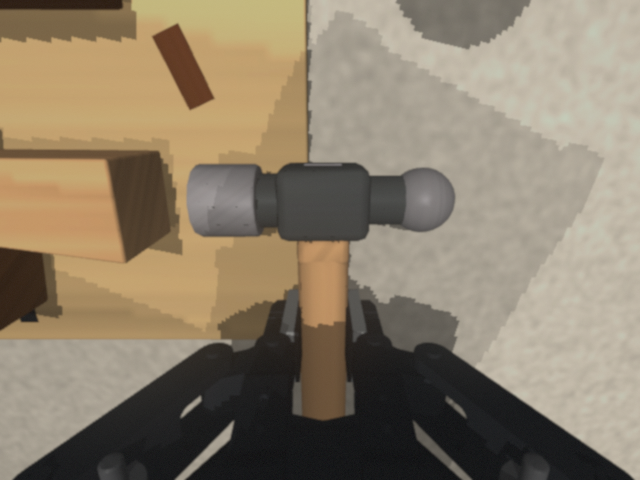

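Wedge has advanced about 19 mm. There is a gap of about 23 mm to the face, and it is still aligned.

Request:
apply_moves([
  [0,0,0,0,-0.1,0,0],
  [0,0,0,0,-0.2,0,0],
  [0,0,0,0,-0.3,0,0],
])

```text
time_s: 9.52
position: [0.5992, -0.1102, 0.0233]
tool_rot: [[0.985, 0.17, 0.0], [0.17, -0.985, 0.0], [0.0, -0.0, -1.0]]
ft_force: [0.5, -2.1, -4.2]
width: 0.0178
finger_force: 109.5
```

Request:
apply_moves([
  [0,0,0,0,0.2,0,0],
  [0,0,0,0,0.2,0,0],
])

```text
time_s: 9.68
position: [0.6034, -0.1312, 0.0235]
tool_rot: [[0.985, 0.172, 0.001], [0.172, -0.985, -0.001], [0.001, 0.001, -1.0]]
ft_force: [0.5, -0.2, -5.1]
width: 0.0182
finger_force: 109.6
```

```bash
python3 look.py wrist5
```

```text
9.7333 [ 0.6031 -0.1307  0.0234] ft [-0.2 -0.3 -4.7] 0.017896465437116947
top hammer_face [([56.4, -49.7, -13.1], 0.37)]
top wedge_tail [([51.7, -72.5, -8.8], 0.88)]
top bar [([99.9, -212.3, 12.9], 0.59)]
scene hammer_face [([52.4, -54.6, -17.3], 0.64), ([127.2, -186.0, 11.9], 0.47)]
scene wedge_tail [([54.0, -69.7, -8.9], 0.87)]
scene bar [([98.6, -213.8, 11.2], 0.57)]
```

Request:
apply_moves([
  [0,0,0,0,-0.1,0,0],
  [0,0,0,0,-0.2,0,0],
  [0,0,0,0,-0.3,0,0],
])

```text
time_s: 10.38
position: [0.5977, -0.101, 0.0234]
tool_rot: [[0.985, 0.171, 0.001], [0.171, -0.985, -0.001], [0.0, 0.001, -1.0]]
ft_force: [-23.7, -83.6, 0.3]
width: 0.018
finger_force: 113.6
```

Request:
apply_moves([
  [0,0,0,0,0.2,0,0],
  [0,0,0,0,0.2,0,0],
  [0,0,0,0,0.2,0,0],
])

```text
time_s: 10.63
position: [0.6011, -0.1206, 0.0234]
tool_rot: [[0.985, 0.17, 0.0], [0.17, -0.985, 0.0], [0.0, -0.0, -1.0]]
ft_force: [0.0, 0.9, -3.9]
width: 0.0178
finger_force: 111.9
```

```bash
python3 look.py wrist6
```

```text
10.6833 [ 0.6009 -0.1203  0.0233] ft [-1.3  0.7 -4.5] 0.01748558272867707
top hammer_face [([55.4, -47.8, -13.8], 0.46)]
top wedge_tail [([56.6, -68.4, -8.6], 0.61), ([59.2, -2.1, 1.6], 0.47)]
top bar [([98.3, -202.8, 10.3], 0.84), ([52.5, -1.0, 0.3], 0.63)]
scene hammer_face [([54.6, -50.3, -14.4], 0.68)]
scene wedge_tail [([53.8, -66.6, -8.5], 0.76)]
scene bar [([99.3, -201.9, 13.0], 0.83)]
```

View pics/wrist6.png

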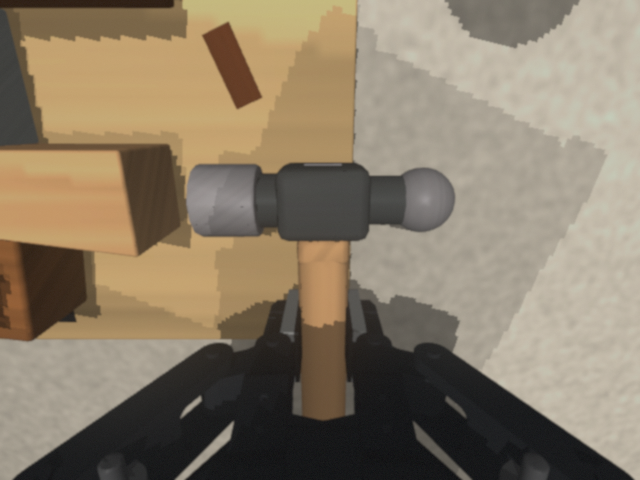

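Gap is about 18 mm, straight and upright. I'll give one more light tap, stopping 1 mm short of the last end point, to check that it goes no farther.

Request:
apply_moves([
  [0,0,0,0,-0.09,0,0],
  [0,0,0,0,-0.19,0,0],
])

```text
time_s: 11.25
position: [0.5977, -0.1021, 0.0233]
tool_rot: [[0.985, 0.17, 0.0], [0.17, -0.985, -0.0], [-0.0, 0.0, -1.0]]
ft_force: [-11.9, -39.2, -1.7]
width: 0.0178
finger_force: 112.5
```

Request:
apply_moves([
  [0,0,0,0,0,0,0],
])

```text
time_s: 11.33
position: [0.5981, -0.1022, 0.0235]
tool_rot: [[0.985, 0.171, 0.001], [0.171, -0.985, -0.002], [0.001, 0.002, -1.0]]
ft_force: [-0.4, -16.8, -7.7]
width: 0.0179
finger_force: 112.1
```

Request:
apply_moves([
  [0,0,0,0,0.3,0,0],
  [0,0,0,0,0.3,0,0],
  [0,0,0,0,0.3,0,0],
])

```text
time_s: 11.58
position: [0.6031, -0.132, 0.0233]
tool_rot: [[0.985, 0.17, 0.0], [0.17, -0.985, -0.0], [0.0, 0.0, -1.0]]
ft_force: [-1.0, 0.6, -4.6]
width: 0.0179
finger_force: 113.1
```

Request:
apply_moves([
  [0,0,0,0,0.2,-0.1,0],
  [0,0,0,0,0.5,-0.3,0],
  [0,0,0,-0.1,0.85,-0.5,0],
])

```text
time_s: 11.83
position: [0.6082, -0.2155, 0.0733]
tool_rot: [[0.985, 0.173, -0.001], [0.173, -0.985, 0.001], [-0.001, -0.001, -1.0]]
ft_force: [1.1, -0.3, -3.5]
width: 0.0179
finger_force: 113.0
```

Request:
apply_moves([
  [0,0,0,-0.1,0.35,0,0],
  [0,0,0,-0.2,0.7,0,0],
  [0,0,0,-0.3,1,0,0],
])

```text
time_s: 12.08
position: [0.5951, -0.322, 0.0738]
tool_rot: [[0.985, 0.171, 0.001], [0.171, -0.985, -0.0], [0.001, 0.0, -1.0]]
ft_force: [0.4, -0.0, -4.7]
width: 0.0178
finger_force: 113.1
```

Request:
apply_moves([
  [0,0,0,-0.1,0.3,0,0],
  [0,0,0,-0.2,0.6,0.15,0],
  [0,0,0,-0.2,0.65,0.4,0],
  [0,0,0,-0.2,0.65,0.5,0],
  [0,0,0,-0.2,0.65,0.5,0],
  [0,0,0,-0.2,0.65,0.5,0],
])

```text
time_s: 12.58
position: [0.5863, -0.3866, 0.0228]
tool_rot: [[0.985, 0.172, -0.002], [0.172, -0.985, 0.001], [-0.001, -0.002, -1.0]]
ft_force: [-0.3, -0.2, -3.5]
width: 0.0181
finger_force: 112.8
```

```bash
python3 -c "
from h import *
rel([0.5873,-.3871,.0015],9.8)"
```

```text
t 12.58 pos [ 0.5863 -0.3866  0.0228] yaw 9.88 w 0.0181 ft [-0.3 -0.2 -3.5]
turn z 0.0009 shift [0.009 0.008 0.213]
```

Next I lower until it bears on the bench, release, and retreat upward.

Request:
apply_moves([
  [0,0,0,0,0,0.1,0],
  [0,0,0,0,0,0.17,0],
  [0,0,0,0,0,0.205,0],
  [0,0,0,0,0,0.205,0],
  [0,0,0,0,0,0.205,0],
])

```text
time_s: 13.0
position: [0.5866, -0.388, 0.0028]
tool_rot: [[0.985, 0.171, -0.0], [0.171, -0.985, 0.0], [-0.0, -0.0, -1.0]]
ft_force: [0.4, 0.4, -4.4]
width: 0.018
finger_force: 113.1
```

Request:
apply_moves([
  [0,0,0,0,0,0,0.3],
  [0,0,0,0,0,0,0.6],
  [0,0,0,0,0,0,1],
  [0,0,0,0,0,0,1],
  [0,0,0,0,0,0,1],
  [0,0,0,0,0,0,1],
  [0,0,0,0,0,0,1],
  [0,0,0,0,0,0,1],
  [0,0,0,0,0,-0.2,1],
  [0,0,0,0,0,-0.5,1],
  [0,0,0,0,0,-0.8,1],
  [0,0,0,0,0,-1,1],
  [0,0,0,0,0,-1,1],
])

```text
time_s: 14.08
position: [0.5887, -0.3899, 0.1077]
tool_rot: [[0.985, 0.171, 0.005], [0.171, -0.985, -0.004], [0.005, 0.005, -1.0]]
ft_force: [-0.1, -0.2, -0.1]
width: 0.0852
finger_force: 0.0
```

Request:
apply_moves([
  [0,0,0,-0.3,0,-0.3,1],
  [0,0,0,-0.7,0,-0.5,1],
  [0,0,0,-1,0,-0.8,1],
  [0,0,0,-1,0,-0.8,1],
  [0,0,0,-1,0,-0.8,1],
])

```text
time_s: 14.5
position: [0.4872, -0.4065, 0.1846]
tool_rot: [[0.986, 0.169, 0.002], [0.169, -0.986, -0.002], [0.002, 0.002, -1.0]]
ft_force: [0.0, -0.1, 0.4]
width: 0.0852
finger_force: 0.0
```

```bash
python3 - <<'E'
from h import *
import cv2
s=robot.snapshot("scene"); cv2.imwrite("pics/end.png",cv2.resize(s["frame"][200:400,60:460],None,fx=2,fy=2,interpolation=2))
for c in("scene","top"):
  if c=="top": robot.snapshot(c)
  for t in["hammer","hammer_face","hammer_grip","wedge","wedge_tail","bar","jar"]: print(c,t,[(np.round(d["xyz"],4).tolist(),round(d["score"],2)) for d in robot.mark_of(t,c)[:3]])
o=robot.observe();print(o["time_s"],o["position"],o["width"],o["ft_force"])
E
```

```text
scene hammer [([0.6356, -0.3758, -0.0059], 0.62)]
scene hammer_face [([0.6265, -0.332, 0.0152], 0.75)]
scene hammer_grip [([0.574, -0.3877, 0.0156], 0.8)]
scene wedge [([0.3027, -0.1802, 0.0005], 0.95), ([0.6475, 0.0445, 0.0141], 0.71), ([0.216, 0.2607, -0.0016], 0.61)]
scene wedge_tail [([0.3326, -0.2636, 0.0212], 0.71), ([0.296, 0.3038, 0.0185], 0.67), ([0.6438, -0.0451, 0.0327], 0.56)]
scene bar [([0.6649, 0.0972, 0.0132], 0.7)]
scene jar [([0.782, -0.1574, -0.0015], 0.93)]
top hammer []
top hammer_face [([0.6294, -0.3321, 0.0179], 0.69)]
top hammer_grip [([0.5749, -0.3924, 0.0163], 0.61)]
top wedge [([0.2197, 0.261, 0.0003], 0.95), ([0.652, 0.0444, 0.0085], 0.8), ([0.3868, 0.2256, -0.0002], 0.68)]
top wedge_tail [([0.3002, 0.3055, 0.018], 0.93), ([0.6442, -0.0423, 0.0312], 0.83), ([0.6932, 0.0722, 0.0122], 0.68)]
top bar []
top jar [([0.7834, -0.1601, -0.0009], 0.65)]
15.3 [ 0.4880608 -0.4054557  0.1828489] 0.08564760014976454 [-0.23726505 -0.00066039 -0.05220987]
```

View pics/end.png

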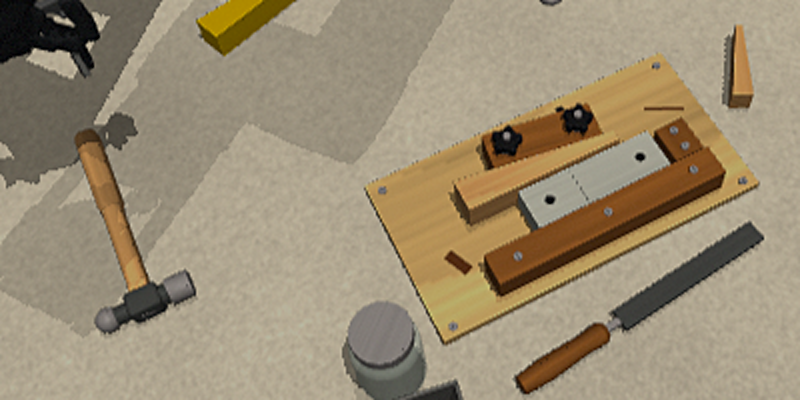

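The picture shows the wedge filling the gap (tail at 470,200), the bar against the fence, the hammer flat on the bench (140,300), and the bystanders unmoved.

```bash
python3 -c "
from workcell import robot
print(robot.close_job())"
```

```text
the job is handed in; nothing more can be done
None
```

I drove the wedge in about 35 mm over four hammer taps until it went no farther, pinching the bar against the fence, then laid the hammer flat on the bench off the board and handed in the job at about 15 s. The last two taps peaked near 85 N and 40 N at the wrist, above the 15 N called light but under the 250 N and 120 N limits. The over-25 N pinch is inferred from that resistance, and the hand-in gave no verdict.

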